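# Fasten a length stop to its slotted rail with a thumbscrew

### The arm

A 6-joint arm with a two-finger parallel gripper is mounted at the origin on a cart in front of the work surface, level with it; the furniture and walls round the work are solid. World frame = base frame: x ahead of the robot, y to its left, z up, the work surface at z = 0. Lengths are in m, angles in degrees, forces in N, time in s.
With the tool pointing down it reaches from about 0.425 to 0.95 m from the base axis. Payload 3.5 kg.
Tool frame: the origin (TCP) lies midway between the tips of the shut fingers; the grasp point (between the pads) lies 19 mm behind it (r.pinch_z is the distance from the TCP to the grasp point, in m); z points along the fingers, y is the line along which they close (so a half turn about z gives the same grasp; the last joint's range is limited). The gripper opens to 85 mm and grips with 20 to 120 N. Pads are 22 mm wide; open, the fingers measure 114 mm over their backs; the gripper's body (76 mm by 85 mm) begins 54 mm behind the grasp point. The pads swing forward as they close: fully open they stand 13 mm farther back than shut.
Start: joints at [-83.595, 16.404, 90.338, -0, 73.258, -8.594], TCP at [0.175, -0.652, 0.231] pointing down, gripper open.
Joint ranges: [-158.93, 158.93], [-51.34, 127.21], [12.03, 142.37], [-87.48, 267.48], [13.55, 161.25], [-162.69, 162.69]. Speed limits (degrees/s): [159.86, 159.86, 180, 180, 180, 180].

### API

Orientations are given as [roll, pitch, yaw] about the fixed x, y, z axes, in that order (R = Rz(yaw) Ry(pitch) Rx(roll)).
In Python, from bench import r, imaging gives the robot as it stands. The module is installed in compiled form; this text tells all that it offers.
- The arm moves only by the tool step_arm, never from a script. Its argument "targets" is a list of rows, each a list of 3 entries, a list of its own where there are three numbers: the opening in per cent of the stroke, from 0 (shut) to 100 (fully open), then the shift along the tool's x, y, z in cm, then the turn, a rotation vector about the tool's x, y, z in rad. A call has 1 to 20 rows; each row is the pose to reach, as a shift and turn from the pose commanded when the call began, along the tool's axes at that moment; what a row does not reach only later rows make up. A row lasts 1/8 s, in which the tool goes at most 62.5 mm and 10.7 degrees, less where a joint would pass 70% of its speed; a pose out of reach is approached as far as the arm can. A call with a gripper value outside its range is refused whole. The fingers move at their own pace and stop on an object; "force" is the grip in N (left out, the last holds). Time passes only in rows, so rows that repeat a pose let the fingers close. It gives the time, the measured TCP pose, the force, the opening and the grip force at its end, in the units of the state.
- r.get_obs(): the state, without advancing time (a new reading comes with each control period).
- imaging.get_image(name): name is "scene" or "top"; returns a dict with "img" (480x640x3 uint8, red, green, blue), "range_z" (480x640 float32, m along the optical axis (not along the pixel's ray), 0 where there is no reading), "intrinsics" (3x3 intrinsics, pixels), "k1" (the pictures are not rectified: a ray, as slopes to the right and down, at radius r is drawn at 1 + k1 r^2 times it, then the intrinsics apply), "R" (3x3) and "t" (3): a world point X has camera coordinates R X + t. Camera axes: x right, y down, z forward; pixel columns grow to the right and rows downward; lengths in m; the calibration is good to about 2 mm. A picture is of the moment at which its call begins.
- r.job_done(): hands the job in; it is judged then, once.
The state is a dict: "time_s": time; "joint_pos": joint angles; "joint_velocities": joint speeds; "joint_efforts": joint torques, N m; "ee_pos": TCP position; "tool_rot": TCP orientation; "ft_force": force on the tool from outside, world axes, zero at the start; "moment": the same for the moment, N m; "opening": opening from 0.0 (shut) to 1.0 (fully open); "finger_force": force on a finger pad.
Only numpy, scipy, OpenCV 4.12 (cv2) and the standard library are available. Lean on these libraries where they do the work, as an engineer would, in place of code of your own. Each camera call takes 0.05 s, during which the arm holds its last target. There are 200 camera calls.

### The job

Fasten the sliding length stop to the slotted rail: take the thumbscrew from its stand, put its tip down the hole of the stop, and slide stop and screw along the rail, pressing only lightly, until the tip falls through the slot of the nut bar hidden below. Then push the screw down against the spring, give it a quarter turn so that its wing stands across the rail, and let go, so that it stays locked down through both parts. Never force the screw, and leave the mug and the ramekin where they are.

Things in the scene. Friction and masses are not known exactly. Their poses are not given: they have to be found in the camera images.
- rail: Aluminium T-slot rail fixed to the worktop, 200 long (x), 50 wide (y), 40 high (z); origin at the centre of its underside, x along the slot, z up. The slot in its top is 14 wide and runs along its middle. Under the stop it hides a steel nut bar (see rail_mid).
- rail_mid (a point): middle of the rail's top, 40 above the worktop; axes as the rail's. The nut bar below (fixed, 130 long, z 30 to 37 above the worktop) has one slot 24 along x by 11, chamfered, centred across the rail; its place along the rail is not measured: it lines up where joint stop reads some value from 0.020 to 0.052. Elsewhere the bar is solid and the tip rests on it.
- stop (a joint): slide of the length stop along the rail, m: grows as the stop moves towards the rail's +x end, range 0 to 0.055; starts at 0 to 0.008; needs about 2.5 N to move and stays where it is left. The screw's tip in its hole can push it along.
- stop_hole (a point): centre of the round hole in the stop's foot, at its top face, 46 above the worktop; axes as the rail's. The stop is a steel angle riding on the rail: foot 100 (x) x 60 x 6 thick, underside 40 above the worktop; hole 24 across, chamfered, 25 from the foot's -x end; an upright plate 51 high stands at the +x end, 72 from the hole's centre.
- screw_grip (a point): steel thumbscrew, 68 long, 80 g, tip down; this point is the centre to grip, 54 above the tip; z up along the screw, x along the wing. Wing 28 (x) x 10 (y), 34 to 68 above the tip; collar 32 across 23.5 to 27.5 above the tip; below it a tapered shoulder 17 across down to 18.5, a neck 7 thick, and at the tip a cross bar 20 (x) x 7 (y) x 6 high.
- screw_tip (a point): centre of the tip's underside; axes as screw_grip. The bar passes the nut bar only with the wing along the rail (within 0.1 rad). A sprung pad below, 29 above the worktop, resists with 2.5 to 5 N. Pressed home the collar meets the foot, tip 22.5 above the worktop: there it turns, either way. Turned 90 degrees and let go it rises to 24 and is locked; unturned, to 28.
- stand: black block 70 x 70 x 32 high, fixed; origin at the centre of its underside; round hole 25 across in its middle in which the thumbscrew hangs by its collar, tip 8.5 above the worktop
- ramekin: white ribbed ramekin 68 across, 36 high, origin at the centre of its underside; a bystander
- mug: dark navy mug 68 across, 62 high, with a handle, origin at the centre of its underside; a bystander
Not all that is in view belongs to the job. Of the things shaped like the part that bears screw_grip, the bare steel one is meant.

How it is judged (in metres and radians):
On the way, in this order (a step that is already met when the one before it is completed fails the run):
1. the screw's tip is in the hole of the stop (z of screw_tip in the frame of rail below 0.044 m and horizontal distance between screw_tip and stop_hole below 0.006 m), for 0.1 s.
2. the tip has gone through the slot of the nut bar, with the stop's hole over it (z of screw_tip in the frame of rail below 0.03 m and horizontal distance between screw_tip and stop_hole below 0.006 m), for 0.1 s.
At the end, for the whole second after the job is handed in: the screw stands upright (within 10 degrees), at rest, through the stop's hole (within 5 mm of its centre) and locked under the nut bar: tip less than 26.2 mm and more than 18 mm above the worktop, wing across the rail within 34 degrees (z of screw_tip in the frame of rail between 0.018 and 0.0262 m and horizontal distance between screw_tip and stop_hole below 0.005 m and angle between the x axis of screw_grip and the y axis of rail, either way round below 0.6 rad and angle between screw_grip's own z axis and vertical below 0.17 rad and linear speed of screw below 0.02 m/s); the robot touches nothing.
It fails at once if the screw is forced: more than 30 N between it and the rail, nut bar or stop (contact force between screw and rail above 30 N).
It fails at once if the ramekin is moved more than 20 mm (distance of ramekin from where it was at the start of the episode above 0.02 m).
It fails at once if the mug is moved more than 20 mm (distance of mug from where it was at the start of the episode above 0.02 m).
It also fails if it takes over 61 s, if anything falls off the work surface, if the arm or the gripper's body presses on something with over 40 N, if the wrist force passes 120 N, or if a joint passes its speed limit or range.

## Working session

There is one attempt and no reset: what is moved stays moved. The work goes in short steps, Python scripts to look and compute and a tool call to move; the robot and the scene stay as the last step left them, time stands still between calls to the robot, and variables do not carry over. Pictures are saved under pics/ and viewed, at most 10 in all, crops included, and the job is handed in when it is done.

Besides the shell and the picture viewer there is one more tool, called as a command line: name --argument value ..., lists and objects as JSON in quotes. step_arm: Moves the arm, as the interface text tells. Its arguments: {"type":"object","properties":{"targets":{"type":"array"},"force":{"type":"number"}},"required":["targets"]}

```bash
mkdir -p pics
cat > h.py <<'E'
import numpy as np, cv2
from bench import r, imaging
def grab(n):
    d=imaging.get_image(n); np.savez('%s.npz'%n,**d); return d
def cloud(d):
    K=d['intrinsics'];k=float(d['k1']);h,w=d['range_z'].shape
    v,u=np.mgrid[0:h,0:w].astype(float)
    p=cv2.undistortPoints(np.stack([u,v],-1).reshape(-1,1,2),K,np.array([k,0,0,0.])).reshape(h,w,2)
    z=d['range_z'].astype(float)
    c=np.dstack([p[...,0]*z,p[...,1]*z,z])
    P=(c-d['t'])@d['R']; P[z==0]=np.nan
    return P
def save(n,im): cv2.imwrite('pics/'+n,cv2.cvtColor(im,cv2.COLOR_RGB2BGR))
E
python3 - <<'E'
from h import *
print(r.get_obs())
for n in('scene','top'):
    d=grab(n);save(n+'1.png',d['img']);print(n,d['intrinsics'],d['k1'],d['R'],d['t'])
E
```

```text
{'time_s': 0.0, 'joint_pos': array([-8.35949367e+01,  1.64555856e+01,  9.04226061e+01, -6.44812465e-04,
        7.32577911e+01, -8.59393051e+00]), 'joint_velocities': array([-0.05057994,  0.06366425, -0.00782651, -0.17571323, -0.02810952,
        0.00615896]), 'joint_efforts': array([ 3.39885655e-04, -4.05980408e+01, -2.92630255e+01, -8.21327603e-05,
        5.84207344e-03,  1.21864652e-06]), 'ee_pos': array([ 0.17464865, -0.65133832,  0.22992412]), 'tool_rot': array([-1.79865452e+02, -1.97098686e-02,  1.49991572e+01]), 'ft_force': array([-0.11288083, -0.23076847, -0.03793331]), 'moment': array([0.02224532, 0.0488631 , 0.00022784]), 'finger_force': 0.0, 'opening': 0.9995246489961648}
scene [[539.06160553   0.         318.85526022]
 [  0.         539.06160553 234.41135878]
 [  0.           0.           1.        ]] -0.15698159724378177 [[-0.8355974  -0.54903663  0.01832393]
 [-0.28186243  0.39986796 -0.87215778]
 [ 0.47151941 -0.7339376  -0.48888142]] [0.43264536 0.25445947 0.55184   ]
top [[460.41558963   0.         309.48533329]
 [  0.         460.41558963 249.18458358]
 [  0.           0.           1.        ]] 0.03818625856343501 [[-1.87066975e-02 -9.99824998e-01  1.83297286e-04]
 [-9.93586931e-01  1.85695357e-02 -1.11535566e-01]
 [ 1.11512643e-01 -2.26858388e-03 -9.93760426e-01]] [-0.08456225  0.57839619  0.85721371]
```

View pics/scene1.png

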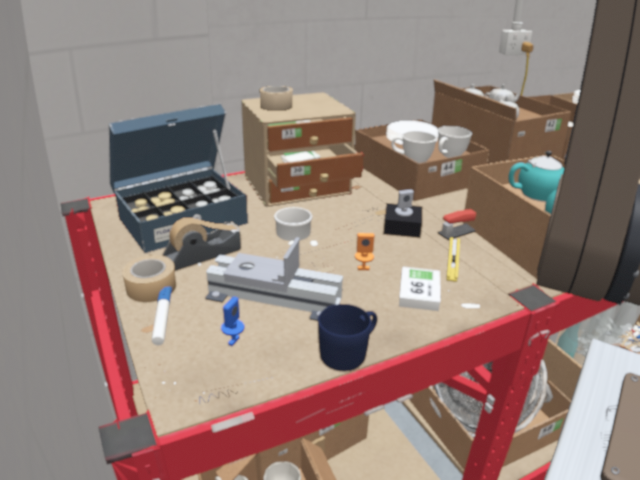

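View pics/top1.png

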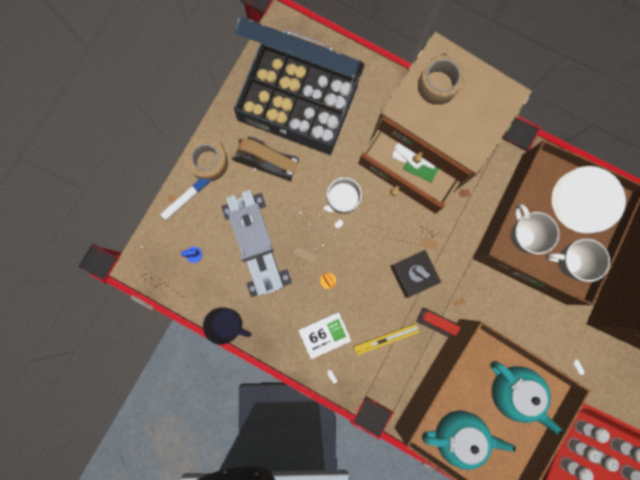

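Candidates shaped like the thumbscrew, in scene and top pixels:
- Blue: scene (232,318), top (192,255).
- Orange: scene (365,250), top (328,281).
- Bare steel, hanging in the black stand: scene (405,205), top (418,272).

The steel one fits the description. The rail with the stop is at top (255,245), the ramekin at (344,195) and the mug at (225,325). I'll confirm with an enlarged crop and measure.

Run:
```python
from h import *
a=dict(np.load('scene.npz'));b=dict(np.load('top.npz'))
z=lambda im,y,x,h,w:cv2.resize(im[y:y+h,x:x+w],(400,300),interpolation=cv2.INTER_CUBIC)
s1=z(a['img'],175,360,75,100);s2=z(b['img'],240,370,75,100)
r1=z(a['img'],220,200,105,140);r2=z(b['img'],185,190,120,160)
save('crop.png',np.vstack([np.hstack([s1,s2]),np.hstack([r1,r2])]))
for d in(a,b):
    print('cam',-d['R'].T@d['t']); P=cloud(d); d['P']=P
P=b['P']
for n,(u,v) in dict(screw=(418,272),stand=(400,285),foot=(247,225),plate=(258,245),mug=(225,325),ram=(344,195),orange=(328,281),table=(300,240),railend=(265,280)).items():
    print(n,P[v,u].round(4), )
Z=P[...,2]
print('zgrid rail')
print((Z[190:300:4,220:292:4]*1000).round())
print('stand');print((Z[250:298:3,390:446:3]*1000).round())
```

```text
cam [0.17303663 0.54080409 0.48378536]
cam [ 0.47751484 -0.09334334  0.91639231]
screw [ 0.5265 -0.2932  0.0719]
stand [ 0.5052 -0.271   0.0129]
foot [0.6258 0.0248 0.0348]
plate [0.5853 0.0027 0.0438]
mug [0.4339 0.0727 0.0022]
ram [ 0.6887 -0.1672  0.0037]
orange [ 0.5133 -0.1283  0.0659]
table [ 0.5994 -0.0767 -0.0015]
railend [ 0.5202 -0.0063  0.0039]
zgrid rail
[[-0. -0. -2.  2.  1. -4. -1.  1. -3. -1. -3. -3. -1. -1. -1.  1. -1. -2.]
 [-3. -4. -1. -2. -2. -3. 40. 41. 22. -3.  4. -2. -1. -1. -2.  4. -2. -1.]
 [-4. -3. 37. 39. -1.  5. 40. 37. 40.  2.  5. -2. -4. -0. -1.  2. -4. -2.]
 [-3.  2. 42. 40. 41.  3.  3. 36. 37.  5.  6.  2.  3. -1. -2. -3. -0.  1.]
 [-1.  3.  5. 37. 40.  5.  6. 43. 44. 45.  2.  3. -2. -3. -2.  0. -1. -4.]
 [-1.  2.  9. 40. 44. 43. 42. 46. 46. 46. -2. -4. -1.  0. -1.  0.  1. -1.]
 [-2.  3. 43. 48. 43. 45. 42. 43. 43. 44. 44. -1.  0. -3. -2.  0. -0.  0.]
 [-3. -3.  6. 44. 48. 44. 36. 35. 41. 43. 48. -1. -3. -2. -3. -2. -4. -1.]
 [-1. -2. -1. 46. 43. 44. 35. 37. 40. 46. 45. -2. -1. -1.  0. -2. -1. -0.]
 [-2. -3. -3. 45. 45. 44. 42. 35. 43. 46. 43. 45. -0.  0
[... 1972 characters left out ...]
 32. 63. 71. 75. 76. 29. 29. 30. 30. -5. -3.
  -2.]
 [ 2.  3. 26. 29. 33. 27. 32. 35. 36. 57. 73. 73. 75. 29. 29. 31. -2. -1.
  -0.]
 [ 1. -4. 11. 32. 30. 30. 31. 36. 36. 36. 49. 68. 75. 34. 33. 32. 34. -2.
  -2.]
 [-3. -3.  2. nan 31. 29. 30. 28. 33. 35. 34. 30. 31. 32. 31. 31. 30. -2.
  -1.]
 [-2. -3. -3. 10. 33. 33. 32. 27. 30. 29. 30. 27. 32. 29. 34. 32. 29. -0.
  -3.]
 [-2.  0. -0.  1. 26. 31. 30. 29. 30. 30. 29. 29. 29. 30. 30. -1. -2. -0.
  -2.]
 [ 1. -3. -0.  1. 10. 32. 32. 32. 32. 29. 30. 30. 28. -2. -4. -0. -1. -2.
  -2.]
 [-1.  2. -4.  1.  1. 27. 29. 31. 29. 29. -2. -4. -2. -2. -2. -2. -2. -1.
  -1.]
 [-1. -2. -1. -1. -3. 13. 32. 29. -4. -5. -0. -0. -4. -2. -3. -2. -4. -4.
   1.]]
```

View pics/crop.png

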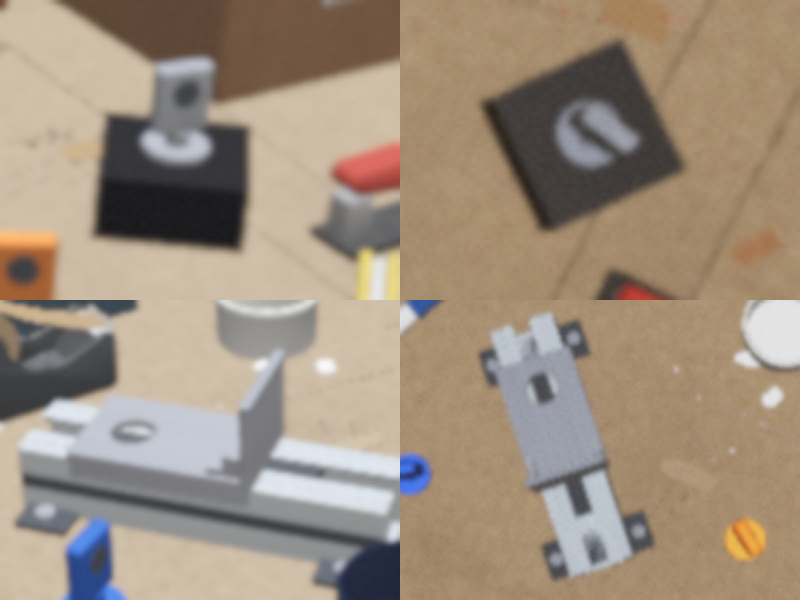

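The crop confirms the steel screw hanging in the black stand, with its wing diagonal in the top view. The stop's plate end faces down-right in the top view, so rail +x points towards the robot. Next I fit the poses.

```bash
cat >> h.py <<'E'
def plane(d,z0):
    K=d['intrinsics'];h,w=d['range_z'].shape
    v,u=np.mgrid[0:h,0:w].astype(float)
    p=cv2.undistortPoints(np.stack([u,v],-1).reshape(-1,1,2),K,np.array([float(d['k1']),0,0,0.])).reshape(h,w,2)
    ray=np.dstack([p,np.ones((h,w))])@d['R']; c=-d['R'].T@d['t']
    s=(z0-c[2])/ray[...,2]; return (c+ray*s[...,None])[...,:2]
def rect(d,z0,lo,hi,cen,rad,erode=0,tag=''):
    P=cloud(d);m=(P[...,2]>lo)&(P[...,2]<hi)&(np.hypot(P[...,0]-cen[0],P[...,1]-cen[1])<rad)
    n,l,s,c=cv2.connectedComponentsWithStats(m.astype(np.uint8))
    m=l==1+np.argmax(s[1:,4]); m=cv2.morphologyEx(m.astype(np.uint8),cv2.MORPH_OPEN,np.ones((2,2)))>0
    X=plane(d,z0)[m]; q=cv2.minAreaRect((X*1000).astype(np.float32))
    print(tag,m.sum(),'rect',np.round(q[0],1),np.round(q[1],1),round(q[2],1),'mean',(X.mean(0)*1000).round(1)); return m,X,q
E
python3 - <<'E'
from h import *
for n in('top','scene'):
    d=dict(np.load(n+'.npz'));print(n)
    P=cloud(d);m=(abs(P[...,2])<.006)&(P[...,0]>.4)&(P[...,0]<.7)&(abs(P[...,1]+.1)<.2);print('table z',np.median(P[m][:,2]))
    rect(d,.032,.024,.039,(.525,-.29),.06,tag='stand')
    rect(d,.0765,.066,.086,(.525,-.29),.04,tag='wing')
    m,X,q=rect(d,.046,.0415,.0515,(.62,.02),.075,tag='foot')
    rect(d,.097,.083,.105,(.585,0.0),.06,tag='plate')
    rect(d,.04,.033,.0425,(.60,.01),.15,tag='rail')
    m,X,q=rect(d,.04,.033,.105,(.605,.01),.13,tag='railall')
    rect(d,.036,.028,.043,(.689,-.167),.05,tag='ram')
    rect(d,.062,.054,.07,(.43,.07),.05,tag='mug')
E
```

```text
top
table z -0.001294900747357963
stand 1205 rect [ 524.1 -300.1] [69.6 70.8] 23.8 mean [ 523.8 -299.8]
wing 89 rect [ 524.2 -299.5] [28.3 11.3] 54.6 mean [ 524.  -299.9]
foot 1271 rect [613.6  17. ] [87.5 59.7] 17.8 mean [612.4  16.8]
plate 119 rect [ 5.625e+02 -1.000e-01] [ 6.3 58.5] 17.5 mean [562.5  -0.8]
rail 789 rect [527.9 -10.7] [68.8 49.9] 17.7 mean [530.3  -9.9]
railall 2714 rect [589.1  11.7] [199.  65.] 17.7 mean [591.7  10.3]
ram 188 rect [ 680.4 -166.5] [66.3 65.5] 88.9 mean [ 683.9 -166.6]
mug 181 rect [434.1  67.1] [66.1 66.8] 26.6 mean [431.9  68. ]
scene
table z 0.00015514535289785507
stand 719 rect [ 519.9 -289.9] [69.7 86.3] 23.6 mean [ 517.6 -286.3]
wing 104 rect [ 518.4 -284.9] [25.2 34.8] 24.5 mean [ 517.8 -284.8]
foot 1319 rect [604.4  22.6] [100.8  66.9] 17.5 mean [607.5  25.8]
plate 149 rect [552.1  19.1] [ 9.5 65.4] 18.3 mean [551.9  20.2]
rail 1482 rect [584.3  22.9] [201.4  62. ] 21.7 mean [556.6  18. ]
railall 3473 rect [598.8 -20.6] [200.1 151.3] 17.8 mean [588.6  11.9]
ram 328 rect [ 676.  -156.6] [66.8 77.7] 35.2 mean [ 676.1 -156.8]
mug 699 rect [430.4  76.5] [67.6 74.8] 21.5 mean [428.9  77.5]
```

```bash
cat >> h.py <<'E'
def mv(c,t):
    """from commanded c=(x,y,z,yaw) to t, tool down: shift cm, turn about tool z rad"""
    c=np.array(c,float);t=np.array(t,float);a=np.radians(c[3]);d=t[:3]-c[:3]
    return np.round([100*(d[0]*np.cos(a)+d[1]*np.sin(a)),100*(d[0]*np.sin(a)-d[1]*np.cos(a)),-100*d[2]],2),round(-np.radians(t[3]-c[3]),3)
E
python3 - <<'E'
from h import *
d=dict(np.load('top.npz'));P=cloud(d)
a=np.radians(17.7);e=np.array([np.cos(a),np.sin(a)]);f=np.array([-e[1],e[0]])
o=np.array([.60,.0125])
X=plane(d,.046);s=(X-o)@e;t=(X-o)@f;Z=P[...,2]
# light/dark profile of foot along axis at t off centre; and hole
I=d['img'].astype(float).mean(2)
m=(Z>.0412)&(abs(t)<.045)&(s>-.05)&(s<.09)
foot=m&(Z<.052)
for k in np.arange(-.028,.029,.008):
    q=foot&(abs(t-k)<.004); print('t',round(k,3),'s range',np.percentile(s[q],[1,99]).round(4))
for k in np.arange(-.02,.06,.01):
    q=foot&(abs(s-k)<.005); print('s',round(k,3),'t range',np.percentile(t[q],[1,99]).round(4))
# circle hole via depth and via intensity
h=(Z<.0412)&(abs(t)<.016)&(s>.005)&(s<.055); print('hole depth',h.sum(),s[h].mean(),t[h].mean())
print((I[210:236,236:262:1]).astype(int)[::2,::2])
# corridor heights
q=(P[...,0]>.1)&(P[...,0]<.75)&(P[...,1]>-.75)&(P[...,1]<-.1)
for y in np.arange(-.75,-.1,.08):
    k=q&(abs(P[...,1]-y)<.04); print('y',round(y,2),[ (round(x,2),round(float(np.nanmax(Z[k&(abs(P[...,0]-x)<.05)],initial=0)),2)) for x in np.arange(.15,.75,.1)])
print(mv((.175,-.652,.231,15),(.5241,-.3000,.15,54.6)))
E
```

```text
t -0.028 s range [-0.0384  0.0599]
t -0.02 s range [-0.0387  0.0617]
t -0.012 s range [-0.0386  0.0777]
t -0.004 s range [-0.0382  0.0603]
t 0.004 s range [-0.0336  0.0606]
t 0.012 s range [-0.0408  0.0601]
t 0.02 s range [-0.0278  0.06  ]
t 0.028 s range [-0.0386  0.0601]
s -0.02 t range [-0.0275  0.0306]
s -0.01 t range [-0.028   0.0306]
s 0.0 t range [-0.0278  0.0304]
s 0.01 t range [-0.0281  0.0308]
s 0.02 t range [-0.028   0.0306]
s 0.03 t range [-0.0278  0.0312]
s 0.04 t range [-0.0284  0.0313]
s 0.05 t range [-0.0281  0.0304]
hole depth 122 0.03485144552621164 0.0013883165584039482
[[172 163 160 157 158 157 156 160 161 162 161 158 141]
 [157 162 160 160 157 152 155 157 163 160 162 157 143]
 [157 162 159 150 129 114 135 162 158 160 159 162 153]
 [158 161 157 118  83  76 103 173 166 163 161 161 160]
 [157 158 153 132  82  77  85 167 178 162 159 163 159]
 [157 158 160 169  94  75  80 136 181 158 159 161 162]
 [160 157 160 184 121  77  76 106 160 159 161 161 164]
 [159 158 156 176 144  85  85 105 152 158 161 161 165]
 [160 160 156 165 155 123 132 148 158 160 159 163 163]
 [161 159
[... 1040 characters left out ...]
[(np.float64(0.15), 0.12), (np.float64(0.25), 0.16), (np.float64(0.35), 0.12), (np.float64(0.45), 0.12), (np.float64(0.55), 0.08), (np.float64(0.65), 0.18)]
y -0.27 [(np.float64(0.15), 0.12), (np.float64(0.25), 0.14), (np.float64(0.35), 0.12), (np.float64(0.45), 0.04), (np.float64(0.55), 0.08), (np.float64(0.65), 0.12)]
y -0.19 [(np.float64(0.15), 0.0), (np.float64(0.25), 0.0), (np.float64(0.35), 0.02), (np.float64(0.45), 0.02), (np.float64(0.55), 0.0), (np.float64(0.65), 0.04)]
y -0.11 [(np.float64(0.15), 0.0), (np.float64(0.25), 0.0), (np.float64(0.35), 0.02), (np.float64(0.45), 0.02), (np.float64(0.55), 0.07), (np.float64(0.65), 0.04)]
(array([ 42.83, -24.97,   8.1 ]), np.float64(-0.691))
```

step_arm --targets '[[60,[21.4,-12.5,-1],[0,0,-0.35]],[60,[42.8,-25.0,-1],[0,0,-0.69]],[60,[42.8,-25.0,-1],[0,0,-0.69]],[60,[42.8,-25.0,-1],[0,0,-0.69]],[60,[42.8,-25.0,-1],[0,0,-0.69]],[60,[42.8,-25.0,-1],[0,0,-0.69]],[60,[42.8,-25.0,-1],[0,0,-0.69]],[60,[42.8,-25.0,-1],[0,0,-0.69]],[60,[42.8,-25.0,-1],[0,0,-0.69]],[60,[42.8,-25.0,5],[0,0,-0.69]],[60,[42.8,-25.0,11],[0,0,-0.69]],[60,[42.8,-25.0,11],[0,0,-0.69]],[60,[42.8,-25.0,11],[0,0,-0.69]]]' --force 40

```text
time_s: 1.72
ee_pos: [0.524, -0.3012, 0.1234]
tool_rot: [179.9, 0.0, 54.5]
ft_force: [0.3, 0.5, 0.4]
opening: 0.596
finger_force: 0.0
```

step_arm --targets '[[60,[0,0,3.8],[0,0,0]],[60,[0,0,7.0],[0,0,0]],[60,[0,0,7.6],[0,0,0]],[60,[0,0,7.6],[0,0,0]],[60,[0,0,7.6],[0,0,0]],[60,[0,0,7.6],[0,0,0]]]'

```text
time_s: 2.48
ee_pos: [0.5244, -0.3005, 0.0471]
tool_rot: [179.8, 0.0, 54.5]
ft_force: [0.5, -0.1, -0.5]
opening: 0.601
finger_force: 0.0
```

Run:
```python
from h import *
for i in range(3):
    o=r.get_obs(); print(o['ee_pos'].round(4),o['tool_rot'].round(2),o['ft_force'].round(2))
    d=grab('scene')
z=lambda im,y,x,h,w:cv2.resize(im[y:y+h,x:x+w],(400,300),interpolation=cv2.INTER_CUBIC)
e=grab('top')
save('g1.png',np.hstack([z(d['img'],150,340,90,120),z(e['img'],240,370,75,100)]))
```

```text
[ 0.5244 -0.3005  0.0471] [1.7983e+02 1.0000e-02 5.4540e+01] [ 0.47 -0.07 -0.52]
[ 0.5241 -0.3002  0.0467] [1.7988e+02 1.0000e-02 5.4540e+01] [-0.72  0.67 -0.55]
[ 0.5239 -0.3     0.0463] [179.91   0.    54.54] [0.54 0.15 0.24]
```

View pics/g1.png

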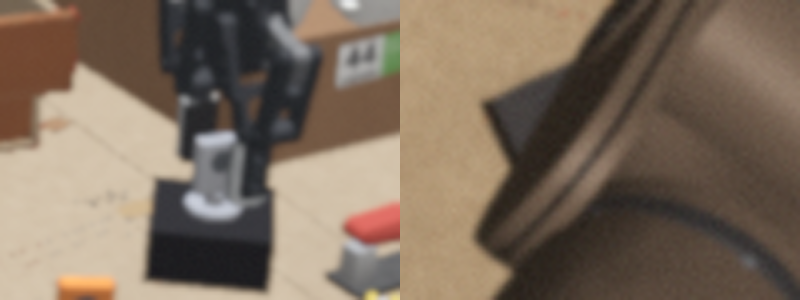

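The fingers straddle the steel wing, at (215,165) in the left panel. I close and lift.

step_arm --targets '[[0,[0,0,0.1],[0,0,0]],[0,[0,0,0.1],[0,0,0]],[0,[0,0,0.1],[0,0,0]],[0,[0,0,0.1],[0,0,0]],[0,[0,0,0.1],[0,0,0]],[0,[0,0,0.1],[0,0,0]],[0,[0,0,0.1],[0,0,0]],[0,[0,0,0.1],[0,0,0]]]' --force 40

```text
time_s: 3.68
ee_pos: [0.5234, -0.2997, 0.0442]
tool_rot: [-180.0, -0.0, 54.5]
ft_force: [0.3, -0.2, -1.8]
opening: 0.11
finger_force: 40.1
```

Run:
```python
from h import *
o=r.get_obs(); print(o['ee_pos'].round(4),o['tool_rot'].round(2),o['ft_force'].round(2),o['moment'].round(2),o['finger_force'],o['opening'])
print(mv((.524,-.3,.134,54.5),(.6328,.024,.14,17.7)))
```

```text
[ 0.5234 -0.2997  0.0442] [-179.99   -0.     54.53] [ 0.34 -0.22 -1.82] [-0.05  0.02 -0.  ] 40.050480365753174 0.11031110789046467
(array([32.7 , -9.96, -0.6 ]), np.float64(0.642))
```

step_arm --targets '[[0,[0,0,-4],[0,0,0]],[0,[0,0,-9],[0,0,0]],[0,[6,-2,-12],[0,0,0.16]],[0,[12,-4,-12],[0,0,0.32]],[0,[18,-6,-12],[0,0,0.48]],[0,[24,-8,-12],[0,0,0.64]],[0,[30,-9.5,-12],[0,0,0.64]],[0,[32.7,-10,-11],[0,0,0.64]],[0,[32.7,-10,-8],[0,0,0.64]],[0,[32.7,-10,-6.5],[0,0,0.64]],[0,[32.7,-10,-6.5],[0,0,0.64]],[0,[32.7,-10,-6.5],[0,0,0.64]],[0,[32.7,-10,-6.5],[0,0,0.64]],[0,[32.7,-10,-6.5],[0,0,0.64]]]'

```text
time_s: 5.42
ee_pos: [0.6323, 0.0243, 0.1104]
tool_rot: [180.0, -0.1, 17.8]
ft_force: [-0.5, -0.9, -0.2]
opening: 0.111
finger_force: 40.2
```

Run:
```python
from h import *
d=grab('scene');e=grab('top')
for i in range(3):
    o=r.get_obs(); print(o['ee_pos'].round(4),o['tool_rot'].round(2),o['ft_force'].round(2),o['opening'])
    grab('top')
z=lambda im,y,x,h,w:cv2.resize(im[y:y+h,x:x+w],(400,300),interpolation=cv2.INTER_CUBIC)
save('h1.png',np.hstack([z(d['img'],190,190,105,140),z(e['img'],185,190,120,160)]))
```

```text
[0.632  0.0244 0.1099] [ 1.7998e+02 -5.0000e-02  1.7850e+01] [-0.03  0.22 -0.76] 0.1100128373162932
[0.6319 0.0245 0.1097] [ 1.7999e+02 -3.0000e-02  1.7860e+01] [-0.35 -0.17 -1.15] 0.11175216451819578
[0.6318 0.0246 0.1096] [ 1.7999e+02 -2.0000e-02  1.7860e+01] [ 1.21  0.25 -0.53] 0.10819873019831285
```

View pics/h1.png

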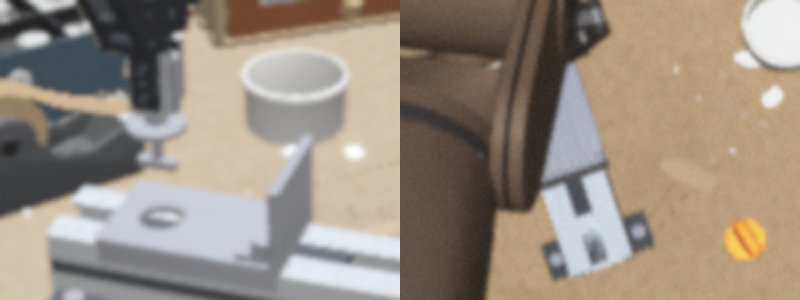

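```bash
cat >> h.py <<'E'
def proj(d,X):
    return cv2.projectPoints(np.atleast_2d(X).astype(float),cv2.Rodrigues(d['R'])[0],d['t'],d['intrinsics'],np.array([float(d['k1']),0,0,0.]))[0][:,0]
def circ(c,rad): 
    a=np.linspace(0,2*np.pi,60);return np.c_[c[0]+rad*np.cos(a),c[1]+rad*np.sin(a),np.full(60,c[2])]
def box(c,yaw,l,w,z):
    a=np.radians(yaw);e=np.array([np.cos(a),np.sin(a)]);f=np.array([-e[1],e[0]])
    return np.array([[*(np.array(c[:2])+i*l/2*e+j*w/2*f),z] for i,j in((1,1),(1,-1),(-1,-1),(-1,1),(1,1))])
def over(d,x0,y0,w,h,k,curves):
    im=cv2.resize(d['img'][y0:y0+h,x0:x0+w],None,fx=k,fy=k,interpolation=cv2.INTER_CUBIC)
    for X,col in curves:
        p=(proj(d,X)-[x0,y0]+.5)*k; cv2.polylines(im,[p.round().astype(np.int32)],False,col,1)
    return im
E
python3 - <<'E'
from h import *
d=dict(np.load('scene.npz'))
hc=(.6328,.024,.046);tc=(.6318,.0246);tz=.1097-.0357
im=over(d,205,225,100,75,8,[(circ(hc,.012),(255,0,0)),(circ((*tc,tz+.0275),.016),(0,200,0)),(box(tc,17.8,.02,.007,tz),(0,0,255)),(box(tc,17.8,.02,.007,tz+.006),(0,0,255)),(box(tc,17.8,.028,.01,tz+.068),(0,0,255)),
 (box((.6328-.0238,.024-.0076),17.7,.1,.06,.046),(255,255,0))])
save('ov.png',im)
E
```

```text
(no output)
```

View pics/ov.png

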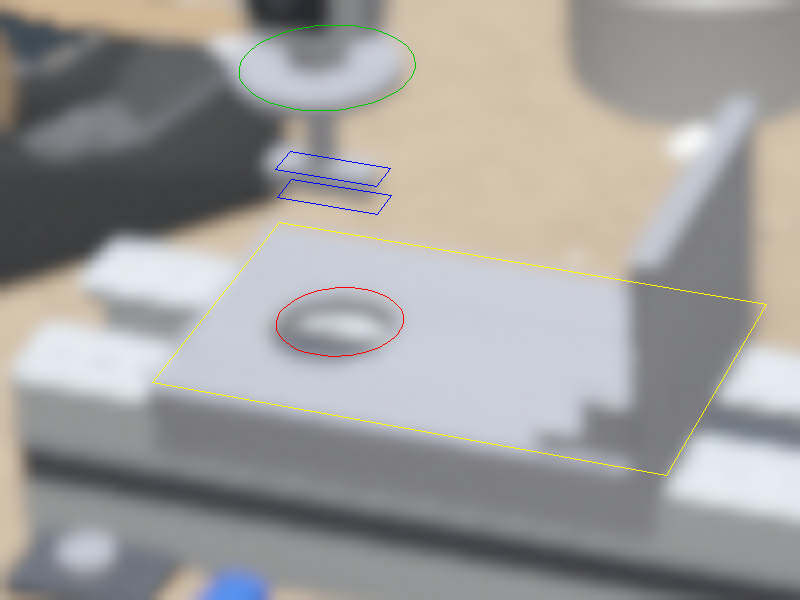

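The overlay shows the screw tip at about (320,165) and the hole at about (335,325). Corrected for the shared camera bias, the tip is centred over the hole within about 1 mm. I lower gently.

step_arm --targets '[[0,[0,0,1.2],[0,0,0]],[0,[0,0,2.0],[0,0,0]],[0,[0,0,2.3],[0,0,0]],[0,[0,0,2.5],[0,0,0]],[0,[0,0,2.7],[0,0,0]],[0,[0,0,2.8],[0,0,0]],[0,[0,0,2.8],[0,0,0]],[0,[0,0,2.8],[0,0,0]],[0,[0,0,2.8],[0,0,0]],[0,[0,0,2.8],[0,0,0]]]'

```text
time_s: 6.92
ee_pos: [0.6318, 0.0246, 0.0814]
tool_rot: [180.0, -0.0, 17.9]
ft_force: [0.4, 1.0, -1.5]
opening: 0.111
finger_force: 40.2
```

step_arm --targets '[[0,[0,0,0.1],[0,0,0]],[0,[0,0,0.2],[0,0,0]],[0,[0,0,0.3],[0,0,0]],[0,[0,0,0.4],[0,0,0]],[0,[0,0,0.5],[0,0,0]],[0,[0,0,0.5],[0,0,0]],[0,[0,0,0.5],[0,0,0]],[0,[0,0,0.5],[0,0,0]]]'

```text
time_s: 7.92
ee_pos: [0.6318, 0.0246, 0.0764]
tool_rot: [180.0, -0.0, 17.9]
ft_force: [-0.8, 0.3, 0.2]
opening: 0.113
finger_force: 40.2
```

step_arm --targets '[[0,[0,0,0.1],[0,0,0]],[0,[0,0,0.2],[0,0,0]],[0,[0,0,0.3],[0,0,0]],[0,[0,0,0.35],[0,0,0]],[0,[0,0,0.4],[0,0,0]],[0,[0,0,0.4],[0,0,0]],[0,[0,0,0.4],[0,0,0]]]'

```text
time_s: 8.8
ee_pos: [0.6317, 0.0247, 0.0727]
tool_rot: [-180.0, 0.0, 17.9]
ft_force: [-1.2, 0.4, 2.1]
opening: 0.11
finger_force: 40.7
```

step_arm --targets '[[0,[-0.15,0,0.03],[0,0,0]],[0,[-0.3,0,0.03],[0,0,0]],[0,[-0.45,0,0.03],[0,0,0]],[0,[-0.6,0,0.03],[0,0,0]],[0,[-0.75,0,0.03],[0,0,0]],[0,[-0.9,0,0.03],[0,0,0]],[0,[-1.0,0,0.03],[0,0,0]],[0,[-1.0,0,0.03],[0,0,0]],[0,[-1.0,0,0.03],[0,0,0]]]'

```text
time_s: 9.93
ee_pos: [0.6228, 0.0215, 0.0727]
tool_rot: [180.0, -0.1, 17.9]
ft_force: [4.2, 0.7, 4.4]
opening: 0.109
finger_force: 41.0
```

step_arm --targets '[[0,[-0.1,0,0.02],[0,0,0]],[0,[-0.2,0,0.02],[0,0,0]],[0,[-0.3,0,0.02],[0,0,0]],[0,[-0.4,0,0.02],[0,0,0]],[0,[-0.4,0,0.02],[0,0,0]]]'

```text
time_s: 10.55
ee_pos: [0.6193, 0.0204, 0.0727]
tool_rot: [180.0, -0.1, 17.9]
ft_force: [5.4, 1.7, 4.0]
opening: 0.111
finger_force: 41.0
```

step_arm --targets '[[0,[-0.1,0,0.01],[0,0,0]],[0,[-0.2,0,0.01],[0,0,0]],[0,[-0.3,0,0.01],[0,0,0]],[0,[-0.4,0,0.01],[0,0,0]],[0,[-0.4,0,0.01],[0,0,0]]]'

```text
time_s: 11.18
ee_pos: [0.6156, 0.0192, 0.0727]
tool_rot: [180.0, -0.2, 17.9]
ft_force: [5.3, 1.3, 5.1]
opening: 0.109
finger_force: 41.1
```

step_arm --targets '[[0,[-0.1,0,0],[0,0,0]],[0,[-0.2,0,0],[0,0,0]],[0,[-0.3,0,0],[0,0,0]],[0,[-0.4,0,0],[0,0,0]],[0,[-0.4,0,0],[0,0,0]]]'

```text
time_s: 11.8
ee_pos: [0.6118, 0.0179, 0.0727]
tool_rot: [180.0, -0.2, 17.9]
ft_force: [5.6, 1.3, 5.7]
opening: 0.11
finger_force: 41.1
```

step_arm --targets '[[0,[-0.1,0,0],[0,0,0]],[0,[-0.2,0,0],[0,0,0]],[0,[-0.3,0,0],[0,0,0]],[0,[-0.4,0,0],[0,0,0]],[0,[-0.4,0,0],[0,0,0]]]'

```text
time_s: 12.42
ee_pos: [0.608, 0.0167, 0.0726]
tool_rot: [180.0, -0.1, 17.9]
ft_force: [5.2, 2.3, 5.6]
opening: 0.112
finger_force: 41.1
```

step_arm --targets '[[0,[-0.1,0,0],[0,0,0]],[0,[-0.2,0,0],[0,0,0]],[0,[-0.3,0,0],[0,0,0]],[0,[-0.4,0,0],[0,0,0]],[0,[-0.4,0,0],[0,0,0]]]'

```text
time_s: 13.05
ee_pos: [0.604, 0.0155, 0.0725]
tool_rot: [180.0, -0.1, 17.9]
ft_force: [4.4, 1.7, 3.8]
opening: 0.113
finger_force: 41.1
```

step_arm --targets '[[0,[-0.1,0,0],[0,0,0]],[0,[-0.2,0,0],[0,0,0]],[0,[-0.3,0,0],[0,0,0]],[0,[-0.3,0,0],[0,0,0]]]'

```text
time_s: 13.55
ee_pos: [0.6011, 0.0146, 0.0724]
tool_rot: [180.0, -0.1, 17.9]
ft_force: [4.9, 1.2, 4.8]
opening: 0.11
finger_force: 41.1
```

step_arm --targets '[[0,[-0.1,0,0],[0,0,0]],[0,[-0.2,0,0],[0,0,0]],[0,[-0.3,0,0],[0,0,0]],[0,[-0.4,0,0],[0,0,0]],[0,[-0.4,0,0],[0,0,0]]]'

```text
time_s: 14.18
ee_pos: [0.5948, 0.0134, 0.0704]
tool_rot: [-179.9, 0.2, 17.9]
ft_force: [1.6, 1.9, -1.3]
opening: 0.11
finger_force: 40.4
```

step_arm --targets '[[0,[0,0,0],[0,0,0]],[0,[0,0,0.1],[0,0,0]],[0,[0,0,0.2],[0,0,0]],[0,[0,0,0.3],[0,0,0]],[0,[0,0,0.4],[0,0,0]],[0,[0,0,0.4],[0,0,0]],[0,[0,0,0.4],[0,0,0]]]'

```text
time_s: 15.05
ee_pos: [0.5965, 0.0133, 0.0678]
tool_rot: [180.0, -0.0, 17.9]
ft_force: [0.1, 0.1, -1.6]
opening: 0.109
finger_force: 40.2
```

step_arm --targets '[[0,[0,0,0.1],[0,0,0]],[0,[0,0,0.2],[0,0,0]],[0,[0,0,0.3],[0,0,0]],[0,[0,0,0.4],[0,0,0]],[0,[0,0,0.5],[0,0,0]],[0,[0,0,0.5],[0,0,0]],[0,[0,0,0.5],[0,0,0]]]'

```text
time_s: 15.92
ee_pos: [0.5965, 0.0133, 0.0629]
tool_rot: [-180.0, -0.0, 17.9]
ft_force: [-1.9, 0.7, 2.6]
opening: 0.107
finger_force: 40.6
```

Run:
```python
from h import *
d=grab('scene');o=r.get_obs();print(o['ee_pos'].round(4),o['ft_force'].round(1),o['moment'].round(2))
c=o['ee_pos'];tz=c[2]-.0357
im=over(d,215,215,100,75,8,[(circ((c[0],c[1],tz+.0275),.016),(0,200,0)),(circ((c[0],c[1],.046),.012),(255,0,0))])
save('in.png',im)
```

```text
[0.5965 0.0133 0.0629] [-0.9  0.8  2.5] [0.04 0.25 0.  ]
```

View pics/in.png

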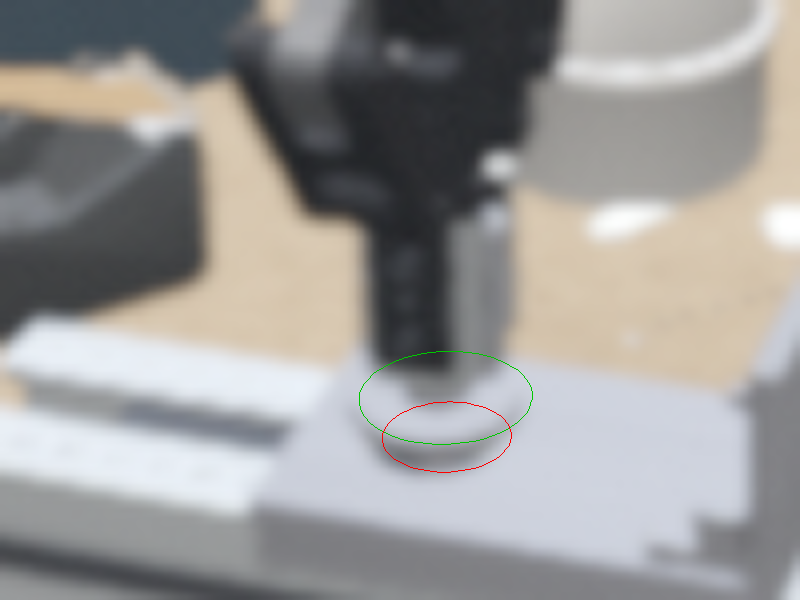

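The collar at (440,400) sits about 4.5 mm above the foot and over the hole, with the tip on the sprung pad. I press home.

step_arm --targets '[[0,[0,0,0.1],[0,0,0]],[0,[0,0,0.2],[0,0,0]],[0,[0,0,0.3],[0,0,0]],[0,[0,0,0.4],[0,0,0]],[0,[0,0,0.45],[0,0,0]],[0,[0,0,0.5],[0,0,0]],[0,[0,0,0.5],[0,0,0]],[0,[0,0,0.5],[0,0,0]]]'

```text
time_s: 16.98
ee_pos: [0.5966, 0.0133, 0.0582]
tool_rot: [180.0, 0.0, 17.9]
ft_force: [-2.8, -0.6, 5.1]
opening: 0.115
finger_force: 41.1
```

step_arm --targets '[[0,[0,0,0.05],[0,0,0]],[0,[0,0,0.1],[0,0,0]],[0,[0,0,0.1],[0,0,0]],[0,[0,0,0.1],[0,0,0]]]'

```text
time_s: 17.48
ee_pos: [0.5967, 0.0133, 0.0582]
tool_rot: [-180.0, 0.0, 17.9]
ft_force: [-5.3, 0.4, 9.1]
opening: 0.111
finger_force: 41.8
```

step_arm --targets '[[0,[0,0,0],[0,0,-0.1]],[0,[0,0,0],[0,0,-0.2]],[0,[0,0,0],[0,0,-0.3]],[0,[0,0,0],[0,0,-0.4]],[0,[0,0,0],[0,0,-0.4]]]'

```text
time_s: 18.1
ee_pos: [0.5984, 0.0131, 0.0582]
tool_rot: [179.8, -0.2, 40.8]
ft_force: [0.3, 0.6, 5.5]
opening: 0.112
finger_force: 41.2
```

Run:
```python
from h import *
o=r.get_obs();print(o['ee_pos'].round(4),o['tool_rot'].round(1),o['ft_force'].round(1),o['moment'].round(2))
```

```text
[0.5984 0.0131 0.0582] [179.8  -0.2  40.8] [0.3 0.6 5.5] [0.09 0.05 0.1 ]
```

step_arm --targets '[[0,[0,0,0],[0,0,-0.12]],[0,[0,0,0],[0,0,-0.24]],[0,[0,0,0],[0,0,-0.36]],[0,[0,0,0],[0,0,-0.48]],[0,[0,0,0],[0,0,-0.6]],[0,[0,0,0],[0,0,-0.6]]]'

```text
time_s: 18.85
ee_pos: [0.5985, 0.0132, 0.0583]
tool_rot: [179.7, -0.1, 75.2]
ft_force: [-0.2, -0.6, 6.0]
opening: 0.11
finger_force: 41.2
```

step_arm --targets '[[0,[0,0,0],[0,0,-0.12]],[0,[0,0,0],[0,0,-0.24]],[0,[0,0,0],[0,0,-0.36]],[0,[0,0,0],[0,0,-0.48]],[0,[0,0,0],[0,0,-0.57]],[0,[0,0,0],[0,0,-0.57]],[0,[0,0,0],[0,0,-0.57]]]'

```text
time_s: 19.73
ee_pos: [0.5985, 0.0132, 0.0583]
tool_rot: [179.7, 0.1, 107.8]
ft_force: [0.4, 2.1, 5.2]
opening: 0.111
finger_force: 41.1
```

step_arm --targets '[[0,[0,0,-0.15],[0,0,0]],[0,[0,0,-0.3],[0,0,0]],[0,[0,0,-0.3],[0,0,0]],[0,[0,0,-0.3],[0,0,0]],[40,[0,0,-0.3],[0,0,0]],[40,[0,0,-0.3],[0,0,0]],[40,[0,0,-0.3],[0,0,0]],[40,[0,0,-0.3],[0,0,0]],[40,[0,0,-0.3],[0,0,0]]]'

```text
time_s: 20.85
ee_pos: [0.5964, 0.0133, 0.0597]
tool_rot: [-180.0, -0.0, 107.8]
ft_force: [-0.2, -0.3, 0.0]
opening: 0.401
finger_force: 0.0
```

step_arm --targets '[[40,[0,0,-1],[0,0,0]],[40,[0,0,-3],[0,0,0]],[40,[0,0,-7],[0,0,0]],[40,[0,0,-12],[0,0,0]],[40,[0,0,-17],[0,0,0]],[40,[5,-5,-20],[0,0,0]],[40,[10,-10,-20],[0,0,0]],[40,[15,-15,-20],[0,0,0]],[40,[15,-15,-20],[0,0,0]],[40,[15,-15,-20],[0,0,0]],[40,[15,-15,-20],[0,0,0]]]'

```text
time_s: 22.22
ee_pos: [0.4087, 0.1099, 0.261]
tool_rot: [179.9, 0.1, 107.8]
ft_force: [0.1, -0.2, -0.9]
opening: 0.399
finger_force: 0.0
```

Run:
```python
from h import *
d=grab('scene');e=grab('top');o=r.get_obs();print(o['ee_pos'].round(4),o['ft_force'].round(1))
P=cloud(e);m=(P[...,2]>.082)&(np.hypot(P[...,0]-.597,P[...,1]-.013)<.025)
print(m.sum(),P[m].mean(0) if m.any() else '')
if m.any(): rect(e,.092,.08,.105,(.597,.013),.025,tag='wing')
z=lambda im,y,x,h,w:cv2.resize(im[y:y+h,x:x+w],(400,300),interpolation=cv2.INTER_CUBIC)
save('end.png',np.hstack([z(d['img'],210,200,105,140),z(e['img'],185,190,120,160)]))
```

```text
[0.4088 0.1097 0.2603] [-0.3  0.2  0.7]
92 [0.59717964 0.01306951 0.08952963]
wing 96 rect [594.7  11. ] [11.  27.9] 17.7 mean [594.8  10.8]
```

View pics/end.png

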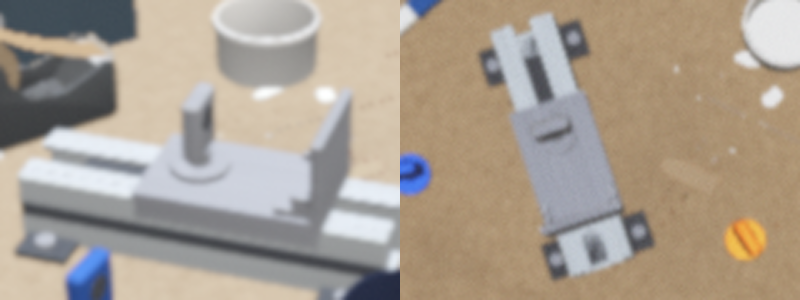

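The wing stands across the rail, at (200,125) in the left panel and (550,128) in the right. Its collar is down on the foot and its top at about 90 mm (the depth reads about 1 mm low), which matches the locked height. The arm is clear, so I hand in.

```bash
python3 -c "
from bench import r
print(r.job_done())"
```

```text
the job is handed in; nothing more can be done
None
```

The stop is fastened and the job handed in at about 22 s: the steel thumbscrew went through the stop and nut bar, and the last pictures show it locked down with its wing across the rail. The highest force I read was about 10 N; the hand-in returned no verdict.

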